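# Set out the round-topped seal blanks on their display plinths

### The job

Of the five stone seal blanks standing at the front of the table, pick out the three with rounded tops and stand each one upright on a wooden display plinth, in the middle and square to its edges: the tallest blank on the highest plinth, the middle one on the middle plinth, the shortest on the lowest. Knock none over, and leave the two flat-topped blanks standing where they are.

Things in the scene. Friction and masses are not known exactly. Their poses are not given: they have to be found in the camera images.
- short_round: Shortest round-topped seal blank, orange stone, 33 x 33 mm and 76 mm high; stands upright; origin at the centre of its underside, z up, x and y square to its flat sides; weighs 150 to 310 g; grasp across the flats, which are vertical up to about 25 mm below the top.
- medium_round: Middle round-topped seal blank, dark mottled stone, 34 mm (x) x 38 mm (y) and 86 mm high; stands upright; origin at the centre of its underside, z up, x and y square to its flat sides; weighs 200 to 420 g; grasp across the flats, which are vertical up to about 25 mm below the top.
- tall_round: Tallest round-topped seal blank, pale green stone, 34 mm (x) x 38 mm (y) and 112 mm high; stands upright; origin at the centre of its underside, z up, x and y square to its flat sides; weighs 260 to 540 g; grasp across the flats, which are vertical up to about 25 mm below the top.
- plinth_low: Fixed square wooden display plinth, the lowest of three: 16 mm high, cap 66 x 66 mm, foot 68 x 68 mm, flat top with a flush grey felt pad in the middle. Origin at the centre of its underside (on the table), z up, x and y square to its edges. The three look alike but for their height.
- plinth_mid: Fixed square wooden display plinth, the middle of three: 34 mm high, cap 66 x 66 mm, foot 68 x 68 mm, flat top with a flush grey felt pad in the middle. Origin at the centre of its underside (on the table), z up, x and y square to its edges. The three look alike but for their height.
- plinth_high: Fixed square wooden display plinth, the highest of three: 52 mm high, cap 66 x 66 mm, foot 68 x 68 mm, flat top with a flush grey felt pad in the middle. Origin at the centre of its underside (on the table), z up, x and y square to its edges. The three look alike but for their height.
- flat_a: Flat-topped seal blank, orange stone, 36 x 36 mm and 74 mm high, stands loose in the row with the others; leave it. Origin at the centre of its underside.
- flat_b: Flat-topped seal blank, dark mottled stone, 35 x 36 mm and 68 mm high, stands loose in the row with the others; leave it. Origin at the centre of its underside.
There are look-alikes about, which are no part of the job. What is shaped like the medium_round but blue is not meant.

How it is judged:
At the end, for the whole second after the job is handed in: Each round-topped blank rests on the plinth of its rank: centre within 15 mm of the plinth's centre, underside on its top, upright within 0.1 rad, square to it within 0.26 rad (any quarter turn). The two flat-topped blanks stand within 20 mm of their start (horizontal distance between short_round and plinth_low below 0.015 m and z of short_round in the frame of plinth_low between 0.012 and 0.022 m and angle between each of short_round, medium_round, tall_round, flat_a, flat_b's own z axis and vertical below 0.1 rad and (angle between the x axis of short_round and the x axis of plinth_low, either way round below 0.26 rad or angle between the x axis of short_round and the y axis of plinth_low, either way round below 0.26 rad) and linear speed of each of short_round, medium_round, tall_round below 0.01 m/s and angular speed of each of short_round, medium_round, tall_round below 0.1 rad/s and horizontal distance between medium_round and plinth_mid below 0.015 m and z of medium_round in the frame of plinth_mid between 0.03 and 0.04 m and (angle between the x axis of medium_round and the x axis of plinth_mid, either way round below 0.26 rad or angle between the x axis of medium_round and the y axis of plinth_mid, either way round below 0.26 rad) and horizontal distance between tall_round and plinth_high below 0.015 m and z of tall_round in the frame of plinth_high between 0.048 and 0.058 m and (angle between the x axis of tall_round and the x axis of plinth_high, either way round below 0.26 rad or angle between the x axis of tall_round and the y axis of plinth_high, either way round below 0.26 rad) and distance of each of flat_a, flat_b from where it was at the start of the episode below 0.02 m); the robot touches nothing.
It fails at once if a seal blank is knocked over (angle between any of short_round, medium_round, tall_round, flat_a, flat_b's own z axis and vertical above 0.9 rad).
It fails at once if a flat-topped blank is carried or pushed off its place (distance of any of flat_a, flat_b from where it was at the start of the episode above 0.03 m).
It also fails if it takes over 86 s, if anything falls off the work surface, if the arm or the gripper's body presses on something with over 40 N, if the wrist force passes 120 N, or if a joint passes its speed limit or range.

### The arm

A 6-joint arm with a two-finger parallel gripper is mounted at the origin on a cart in front of the work surface, level with it; the furniture and walls round the work are solid. World frame = base frame: x ahead of the robot, y to its left, z up, the work surface at z = 0. Lengths are in m, angles in rad, forces in N, time in s.
With the tool pointing down it reaches from about 0.4 to 0.925 m from the base axis. Payload 3.4 kg.
Tool frame: the origin (TCP) lies on the mounting face of the last link; the fingertips stand 173 mm ahead of it and the grasp point (between the pads) lies 155 mm ahead of it; z points along the fingers, y is the direction in which the jaws open and shut (so a half turn about z gives the same grasp; the last joint's range is limited). The gripper opens to 85 mm and grips with 20 to 120 N. Pads are 22 mm wide; open, the fingers measure 114 mm over their backs; the gripper's body (76 mm by 85 mm) begins 54 mm behind the grasp point. The pads swing forward as they close: fully open they stand 13 mm farther back than shut.
Start: joints at [1.254, 0.307, 1.506, -0, 1.328, -0.073], TCP at [0.139, 0.558, 0.405] pointing down, gripper open.
Joint ranges: [-3.12, 3.12], [-1.05, 2.28], [0.14, 2.33], [-1.42, 4.57], [0.1, 2.73], [-2.68, 2.68]. Speed limits (rad/s): [2.57, 2.57, 3.14, 3.14, 3.14, 3.14].

### API

Orientations are given as a unit quaternion [w, x, y, z].
In Python, from station import telemetry, optics, workorder gives the robot as it stands. The module is installed in compiled form; this text tells all that it offers.
- The arm moves only by the tool apply_moves, never from a script. Its argument "increments" is one flat list of numbers, 4 for each row, row after row: the shift along the world's x, y, z in cm, then the turn about the world's z in rad. In form: [x, y, z, spin, x, y, z, spin, ...]. A call has exactly 10 rows; each row is the pose to reach, as a shift and turn from the pose measured when the call began; what a row does not reach only later rows make up. A row lasts 1/12 s, in which the tool goes at most 41.7 mm and 7.16 degrees, less where a joint would pass 70% of its speed; a pose out of reach is approached as far as the arm can. A call with a gripper value outside its range is refused whole. "gripper" is the closure in counts, from 0 (fully open) to 255 (shut), set as the call begins (left out, the last holds). The fingers move at their own pace and stop on an object; "grip_force" is the grip in N (left out, the last holds). Time passes only in rows, so rows that repeat a pose let the fingers close, or fill a call up. It gives the time, the measured TCP pose, the force and the opening at its end, in the units of the state.
- telemetry.get_state(): the state, without advancing time (a new reading comes with each control period).
- optics.snapshot(name): name is "scene" or "side" or "wrist"; returns the picture (420x560x3 uint8, blue, green, red); there is no depth.
- optics.calibration(name): a dict with "fx", "fy", "cx", "cy" (pixels), "R" (3x3) and "t" (3): a world point X has camera coordinates R X + t. Camera axes: x right, y down, z forward; pixel columns grow to the right and rows downward; lengths in m; the calibration is good to about 2 mm. A picture is of the moment at which its call begins: read the wrist's pose just before it. calibration takes no time and is no camera call; for the wrist camera it gives the pose at the moment of the call.
- workorder.job_done(): hands the job in, once; it reports no verdict.
The state is a dict: "t": time; "qpos": joint angles; "joint_velocities": joint speeds; "joint_torque": joint torques, N m; "position": TCP position; "tool_rot": TCP orientation; "ft_force": force on the tool from outside, world axes, zero at the start; "moment": the same for the moment, N m; "grip_width": finger opening in m.
Only numpy, scipy, OpenCV 4.12 (cv2) and the standard library are available. Lean on these libraries where they do the work, as an engineer would, in place of code of your own. Each camera call takes 0.05 s, during which the arm holds its last target.

## Working session

There is one attempt and no reset: what is moved stays moved. The work goes in short steps, Python scripts to look and compute and a tool call to move; the robot and the scene stay as the last step left them, time stands still between calls to the robot, and variables do not carry over. Pictures are saved under pics/ and viewed, and the job is handed in when it is done.

Besides the shell and the picture viewer there is one more tool, called after "Emit:" as name(argument=value, ...) on one line, values as JSON. apply_moves: Moves the arm, as the interface text tells. Its arguments: {"type":"object","properties":{"increments":{"type":"array","items":{"type":"number"}},"gripper":{"type":"number"},"grip_force":{"type":"number"}},"required":["increments"]}

```bash
mkdir -p pics; cat > h.py <<'E'
import numpy as np, cv2
from station import telemetry, optics, workorder
def snap(n,f):
    im=optics.snapshot(n); c=optics.calibration(n); cv2.imwrite('pics/'+f,im); np.savez('pics/'+f+'.npz',im=im,**{k:np.array(v) for k,v in c.items()}); return im,c
def ray(c,u,v,z):
    R=np.array(c['R']);t=np.array(c['t']);d=R.T@np.array([(u-c['cx'])/c['fx'],(v-c['cy'])/c['fy'],1.]);o=-R.T@t
    return o+d*(z-o[2])/d[2]
def proj(c,X):
    p=np.array(c['R'])@np.array(X)+np.array(c['t']); return np.array([c['fx']*p[0]/p[2]+c['cx'],c['fy']*p[1]/p[2]+c['cy']])
E
python3 - <<'E'
from h import *
np.set_printoptions(precision=3,suppress=True)
s=telemetry.get_state();print(s)
for n in ['scene','side','wrist']:
    im,c=snap(n,n+'0.png'); R=np.array(c['R']);print(n,-R.T@np.array(c['t']),R[2],c['fx'])
E
```

```text
{'t': 0.0, 'qpos': array([ 1.253,  0.308,  1.508,  0.   ,  1.328, -0.073]), 'joint_velocities': array([ 0.001,  0.001, -0.   ,  0.001,  0.001,  0.001]), 'joint_torque': array([ -0.001, -45.756, -25.191,   0.   ,   0.013,  -0.   ]), 'position': array([0.139, 0.558, 0.404]), 'tool_rot': array([-0.   ,  0.122,  0.993, -0.001]), 'ft_force': array([ 0.755, -0.064, -0.646]), 'moment': array([-0.006, -0.   ,  0.011]), 'grip_width': 0.08539889352966594}
scene [0.295 0.244 0.816] [ 0.229 -0.409 -0.883] 463.6269895645789
side [-0.056 -0.16   0.94 ] [ 0.52   0.043 -0.853] 537.0818512589424
wrist [0.071 0.575 0.373] [ 0.267 -0.068 -0.961] 373.8704587179397
```

View pics/scene0.png

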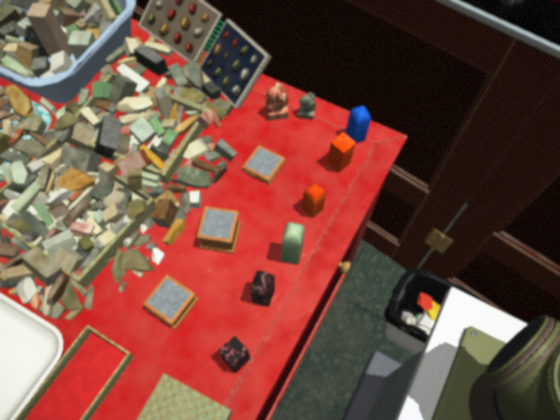

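View pics/side0.png

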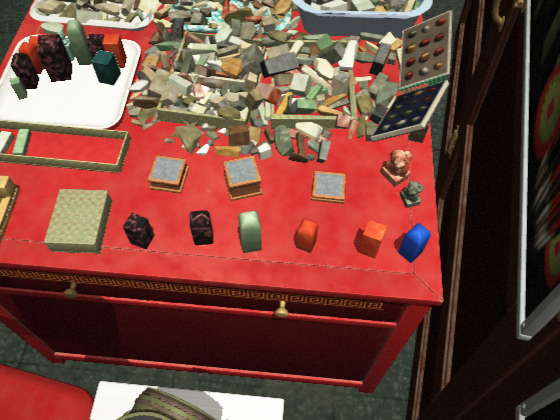

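View pics/wrist0.png

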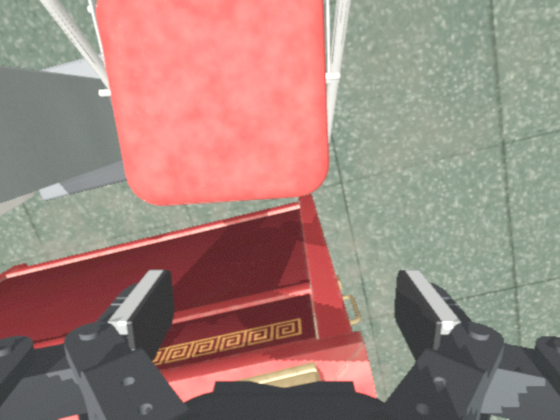

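The side view shows the row from left to right: dark (138,230), dark (202,227), green (250,232), orange (307,234), orange (373,238), then the blue look-alike (415,243). The plinths are at about (167,173), (243,177) and (329,186). I'll zoom in to tell round from flat tops and to read the plinth heights.

```bash
python3 - <<'E'
from h import *
np.set_printoptions(precision=3,suppress=True)
a=cv2.imread('pics/side0.png');b=cv2.imread('pics/scene0.png')
cv2.imwrite('pics/z1.png',cv2.resize(a[145:265,110:440],(792,288),interpolation=cv2.INTER_CUBIC))
cv2.imwrite('pics/z2.png',cv2.resize(b[90:380,130:390],None,fx=2,fy=2,interpolation=cv2.INTER_CUBIC))
cs=optics.calibration('side');cc=optics.calibration('scene')
for n,c,L in (('side',cs,[(138,240),(202,240),(250,248),(307,246),(373,250),(167,173),(243,177),(329,186)]),('scene',cc,[(238,365),(262,300),(290,258),(316,212),(341,165),(170,300),(218,228),(264,163)])):
    for p in L: print(n,p,ray(c,*p,0))
E
```

```text
side (138, 240) [0.423 0.153 0.   ]
side (202, 240) [0.435 0.027 0.   ]
side (250, 248) [ 0.426 -0.07   0.   ]
side (307, 246) [ 0.441 -0.181  0.   ]
side (373, 250) [ 0.444 -0.311  0.   ]
side (167, 173) [0.588 0.128 0.   ]
side (243, 177) [ 0.593 -0.035  0.   ]
side (329, 186) [ 0.588 -0.218  0.   ]
scene (238, 365) [0.418 0.154 0.   ]
scene (262, 300) [0.44  0.036 0.   ]
scene (290, 258) [ 0.435 -0.061  0.   ]
scene (316, 212) [ 0.437 -0.173  0.   ]
scene (341, 165) [ 0.443 -0.299  0.   ]
scene (170, 300) [0.585 0.118 0.   ]
scene (218, 228) [ 0.588 -0.047  0.   ]
scene (264, 163) [ 0.586 -0.223  0.   ]
```

View pics/z1.png

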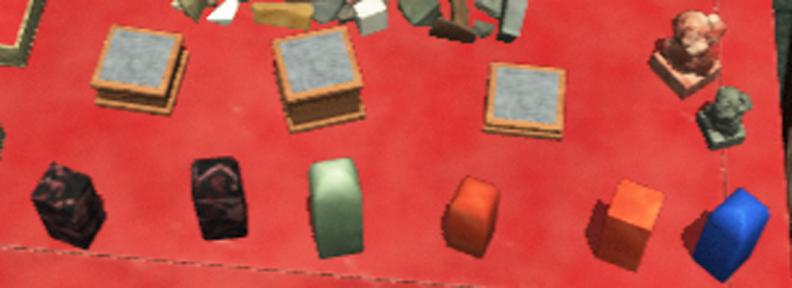

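View pics/z2.png

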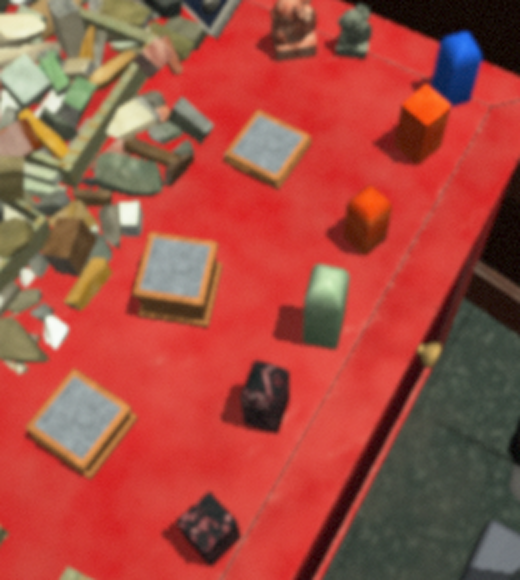

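Emit:
apply_moves(increments=[2.2,-2.5,0,0.02,4.4,-5,0,0.05,6.6,-7.5,0,0.08,8.8,-10,0,0.11,11,-12.5,0,0.14,13.2,-15,0,0.17,15.4,-17.5,0,0.2,17.6,-20,0,0.22,20,-22.5,0,0.24,22,-25,0,0.245], gripper=0)

```text
t: 0.98
position: [0.3598, 0.3064, 0.4039]
tool_rot: [0.0, -0.001, 1.0, -0.001]
ft_force: [1.4, 0.5, -0.3]
grip_width: 0.0858
```

Emit:
apply_moves(increments=[1,-3.5,0,0,2,-7,0,0,3,-10.5,0,0,4,-14,0,0,5,-17.5,0,0,6,-21,0,0,7,-24.5,0,0,8,-28,0,0,9,-32,0,0,9,-34,0,0])

```text
t: 1.82
position: [0.4514, -0.0372, 0.4041]
tool_rot: [0.001, -0.0, 1.0, -0.002]
ft_force: [0.0, 0.4, 0.8]
grip_width: 0.0853
```

Emit:
apply_moves(increments=[0,0,0,0,0,0,0,0,0,0,0,0,0,0,0,0,0,0,0,0,0,0,0,0,0,0,0,0,0,0,0,0,0,0,0,0,0,0,0,0])

```text
t: 2.65
position: [0.4514, -0.037, 0.4041]
tool_rot: [0.001, -0.0, 1.0, -0.002]
ft_force: [0.6, -0.3, -0.2]
grip_width: 0.0855
```

```bash
python3 - <<'E'
from h import *
np.set_printoptions(precision=3,suppress=True)
s=telemetry.get_state();print(s['t'],s['position'],s['tool_rot'],s['qpos'])
im,c=snap('wrist','wrist1.png'); R=np.array(c['R']);print(-R.T@np.array(c['t']),R[2])
E
```

```text
2.65 [ 0.451 -0.037  0.404] [ 0.001 -0.     1.    -0.002] [-0.174  0.135  1.746 -0.003  1.258 -1.744]
[ 0.381 -0.037  0.372] [ 0.278 -0.004 -0.96 ]
```

View pics/wrist1.png

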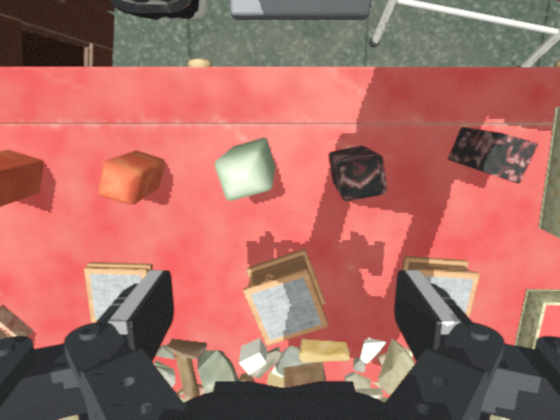

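Emit:
apply_moves(increments=[2,-2,0,0,4,-5,0,0,6,-8,0,0,6,-11,0,0,6,-14,0,0,6,-14,0,0,6,-14,0,0,6,-14,0,0,6,-14,0,0,6,-14,0,0])

```text
t: 3.53
position: [0.5112, -0.176, 0.4041]
tool_rot: [0.001, -0.001, 1.0, -0.002]
ft_force: [0.8, -0.7, 0.2]
grip_width: 0.0854
```

```bash
python3 -c "
from h import *
im,c=snap('wrist','wC.png');print(telemetry.get_state()['position'])"
```

```text
[ 0.51123085 -0.17599551  0.40422494]
```

Emit:
apply_moves(increments=[0,3,0,0,0,6,0,0,0,9,0,0,0,11,0,0,0,11,0,0,0,11,0,0,0,11,0,0,0,11,0,0,0,11,0,0,0,11,0,0])

```text
t: 4.42
position: [0.5113, -0.0668, 0.4042]
tool_rot: [0.001, -0.0, 1.0, -0.002]
ft_force: [0.8, 0.4, -0.4]
grip_width: 0.0851
```

```bash
python3 -c "
from h import *
im,c=snap('wrist','wB.png');print(telemetry.get_state()['position'])"
```

```text
[ 0.51125962 -0.06674624  0.40414145]
```

Emit:
apply_moves(increments=[0,3,0,0,0,6,0,0,0,9,0,0,0,10,0,0,0,10,0,0,0,10,0,0,0,10,0,0,0,10,0,0,0,10,0,0,0,10,0,0])

```text
t: 5.3
position: [0.5113, 0.0323, 0.4041]
tool_rot: [0.001, 0.0, 1.0, -0.002]
ft_force: [0.4, -0.8, 0.3]
grip_width: 0.0857
```

```bash
python3 -c "
from h import *
im,c=snap('wrist','wA.png');print(telemetry.get_state()['position'])
L=[cv2.imread('pics/w%s.png'%k) for k in 'CBA']
cv2.imwrite('pics/cba.png',np.hstack([cv2.resize(i[40:370,130:430],(266,293)) for i in L]))"
```

```text
[0.51133392 0.03247276 0.4041709 ]
```

View pics/cba.png

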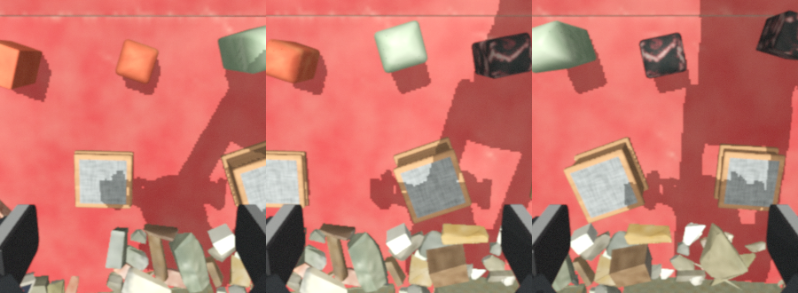

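View pics/wA.png

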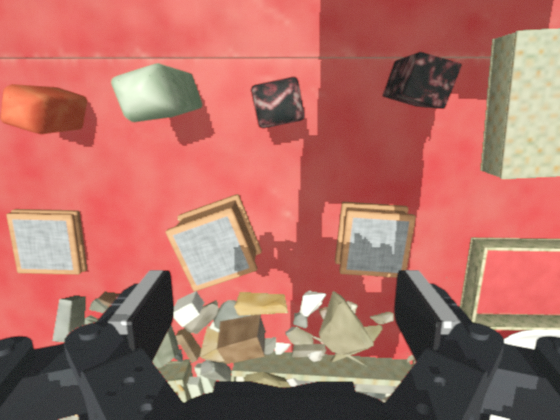

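The three downward views each show one blank almost end-on, plus the plinths. Now I'll measure them.

```bash
cat > m.py <<'E'
from h import *
def load(k):
    d=np.load('pics/%s.png.npz'%k); return d['im'],{q:(d[q] if d[q].ndim else float(d[q])) for q in d.files if q!='im'}
def rect(mask,c,z,roi,k=3):
    u0,v0,u1,v1=roi; m=np.zeros_like(mask); m[v0:v1,u0:u1]=mask[v0:v1,u0:u1]
    m=cv2.morphologyEx(m,cv2.MORPH_CLOSE,np.ones((7,7))); m=cv2.morphologyEx(m,cv2.MORPH_OPEN,np.ones((k,k)))
    cs,_=cv2.findContours(m,cv2.RETR_EXTERNAL,cv2.CHAIN_APPROX_NONE); ct=max(cs,key=cv2.contourArea)
    W=np.array([ray(c,u,v,z)[:2] for u,v in cv2.convexHull(ct)[:,0]])*1000
    r=cv2.minAreaRect(W.astype(np.float32)); M=cv2.moments(ct)
    return r,(M['m10']/M['m00'],M['m01']/M['m00']),cv2.contourArea(ct),m
def masks(im):
    h=cv2.cvtColor(im,cv2.COLOR_BGR2HSV);H,S,V=[h[...,i].astype(int) for i in range(3)];B,G,R=[im[...,i].astype(int) for i in range(3)]
    return dict(orange=((H>=5)&(H<=16)&(S>140)).astype(np.uint8)*255, green=((G>R+3)).astype(np.uint8)*255,
      dark=((R<75)|((R-G<60)&(V<200))).astype(np.uint8)*255, grey=((S<60)).astype(np.uint8)*255, notred=(((R-G)<75)).astype(np.uint8)*255)
E
python3 - <<'E'
from m import *
np.set_printoptions(precision=1,suppress=True)
out=[]
def f(k,col,z,roi):
    im,c=load(k);r,p,a,m=rect(masks(im)[col],c,z,roi);print(k,col,np.array(r[0]),np.array(r[1]),round(r[2],1),'px',np.array(p),a)
    o=im.copy();o[m>0]=o[m>0]//2+np.array([127,0,127],np.uint8);out.append(cv2.resize(o[roi[1]:roi[3],roi[0]:roi[2]],(180,180)))
f('wC','orange',.05,(240,70,330,140))
f('wB','green',.087,(240,50,330,135))
f('wA','dark',.06,(235,60,320,140))
f('wC','grey',.016,(205,200,295,285))
f('wB','grey',.016,(85,200,180,285))
f('wA','grey',.034,(330,200,430,270))
f('wB','grey',.052,(270,190,380,290))
f('wA','grey',.052,(160,190,270,290))
cv2.imwrite('pics/ms.png',np.vstack([np.hstack(out[:4]),np.hstack(out[4:])]))
E
```

```text
wC orange [ 447.8 -176.6] [33.6 34.2] 72.0 px [284.  108.7] 1591.0
wB green [435.6 -68.7] [32.8 36.3] 16.1 px [281.9  92.3] 2234.5
wA dark [442.6  27. ] [34.2 38.1] 11.4 px [277.8 102.2] 1955.5
wC grey [ 582.4 -215.9] [54.3 53.8] 89.6 px [245.5 244.2] 2526.0
wB grey [ 590.7 -215.5] [72.  55.5] 0.1 px [141.3 248.2] 2928.0
wA grey [575.5 121.8] [54.1 53.7] 86.3 px [376.7 244. ] 2726.0
wB grey [574.4 -35.8] [54.5 54.1] 20.2 px [318.2 250.7] 3077.0
wA grey [574.5 -35.5] [54.3 54.4] 19.8 px [211.  250.7] 3112.0
```

View pics/ms.png

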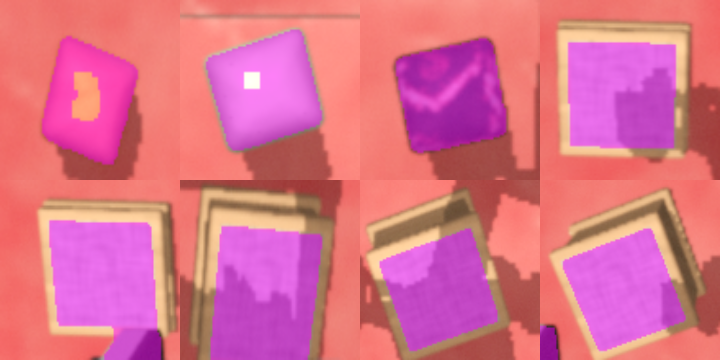

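All sizes match: blanks about 34 mm, felt pads about 54 mm.
- **Plinth yaws:** low ≈0°, mid −3.7°, high +20°.
- **Order:** tall first. I'll go above it, then down.

Emit:
apply_moves(increments=[-1.5,-2,0,0.05,-3,-4,0,0.1,-4.5,-6,0,0.15,-6,-8,0,0.2,-7,-9.4,0,0.25,-7.6,-10.1,0,0.28,-7.6,-10.1,0,0.28,-7.6,-10.1,-2,0.28,-7.6,-10.1,-4,0.28,-7.6,-10.1,-6,0.28])

```text
t: 6.18
position: [0.436, -0.0685, 0.3441]
tool_rot: [0.003, -0.138, 0.99, -0.002]
ft_force: [1.2, -0.2, 0.1]
grip_width: 0.0852
```

```bash
python3 - <<'E'
from h import *
im,c=snap('wrist','t1.png');s=telemetry.get_state();print(s['position'],s['tool_rot'])
for g in [.09,.072]:print(proj(c,[*s['position'][:2],g]))
E
```

```text
[ 0.43431749 -0.06801429  0.34036695] [-9.45181771e-04 -1.38558894e-01  9.90353608e-01 -5.19324884e-04]
[283.23896749 221.26785526]
[283.30662664 212.98368768]
```

View pics/t1.png

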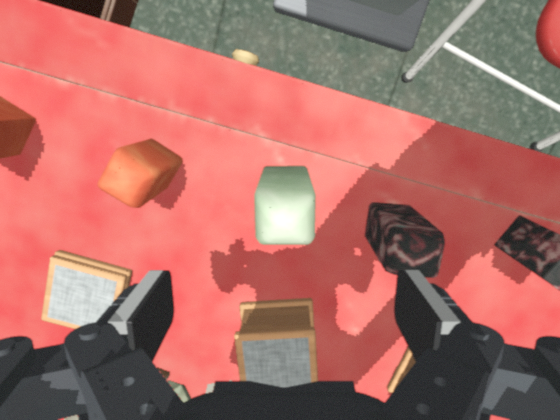

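The tall blank is centred at (285,205) and square to the jaws. Going down and closing.

Emit:
apply_moves(increments=[0.1,0,-2,0,0.1,0,-4,0,0.1,0,-6,0,0.1,0,-8,0,0.1,0,-9.5,0,0.1,0,-10.5,0,0.1,0,-11.3,0,0.1,0,-11.3,0,0.1,0,-11.3,0,0.1,0,-11.3,0])

```text
t: 7.07
position: [0.4359, -0.0681, 0.228]
tool_rot: [-0.0, -0.139, 0.99, -0.001]
ft_force: [-0.2, 0.5, 1.3]
grip_width: 0.0855
```

Emit:
apply_moves(increments=[0,0,0,0,0,0,0,0,0,0,0,0,0,0,0,0,0,0,0,0,0,0,0,0,0,0,0,0,0,0,0,0,0,0,0,0,0,0,0,0], gripper=255, grip_force=50)

```text
t: 7.9
position: [0.4361, -0.0682, 0.2285]
tool_rot: [0.0, -0.138, 0.99, -0.001]
ft_force: [0.6, -0.7, 5.4]
grip_width: 0.0374
```

Emit:
apply_moves(increments=[0,0,0,0,0,0,0,0,0,0,0,0,0,0,0,0,0,0,0,0,0,0,0,0,0,0,0,0,0,0,0.2,0,0,0,0.5,0,0,0,1,0])

```text
t: 8.73
position: [0.4355, -0.068, 0.238]
tool_rot: [-0.001, -0.138, 0.99, -0.001]
ft_force: [-0.1, -0.7, -4.1]
grip_width: 0.0374
```

Emit:
apply_moves(increments=[0,0,2,0,0,0,4,0,0,0,6,0,1.5,0.3,8,0,4,0.9,8,0.02,6.5,1.5,8,0.04,9,2.1,8,0.06,11.5,2.7,8,0.07,13.2,3.1,8,0.07,13.9,3.2,8,0.07])

```text
t: 9.57
position: [0.5771, -0.0354, 0.318]
tool_rot: [0.0, -0.173, 0.985, -0.001]
ft_force: [0.2, 0.4, -4.5]
grip_width: 0.0375
```

Emit:
apply_moves(increments=[0,0,0,0,0,0,0,0,0,0,0,0,0,0,0,0,0,0,0,0,0,0,0,0,0,0,0,0,0,0,0,0,0,0,0,0,0,0,0,0])

```text
t: 10.4
position: [0.5771, -0.0354, 0.3181]
tool_rot: [0.0, -0.173, 0.985, -0.001]
ft_force: [0.2, 0.0, -5.0]
grip_width: 0.0375
```

```bash
python3 - <<'E'
from h import *
im,c=snap('wrist','t2.png');s=telemetry.get_state();print(s['position'],s['tool_rot'],s['ft_force'])
b,_=snap('side','t2s.png')
cv2.imwrite('pics/t2c.png',np.hstack([cv2.resize(im,(400,300)),cv2.resize(b[120:270,130:330],(400,300))]))
E
```

```text
[ 0.57708409 -0.03539032  0.31803914] [ 2.55152317e-04 -1.73413051e-01  9.84848944e-01 -6.38075916e-04] [-0.53052972  0.92210966 -3.9798544 ]
```

View pics/t2c.png

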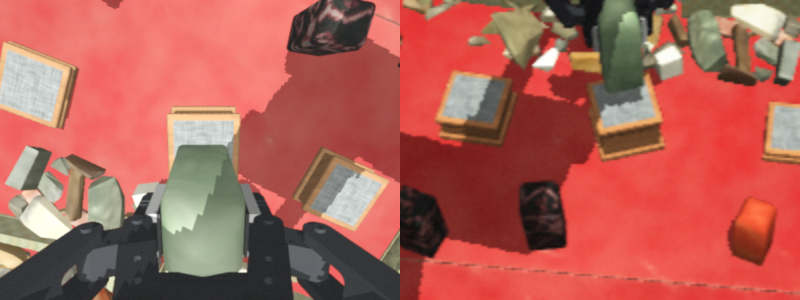

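The block hangs upright and square over the high plinth. Lowering, with a 3 mm correction in x.

Emit:
apply_moves(increments=[-0.2,0,-0.5,0,-0.3,0,-1,0,-0.3,0,-1.5,0,-0.3,0,-2,0,-0.3,0,-2.5,0,-0.3,0,-3,0,-0.3,0,-3.3,0,-0.3,0,-3.5,0,-0.3,0,-3.6,0,-0.3,0,-3.65,0])

```text
t: 11.33
position: [0.5742, -0.0354, 0.2814]
tool_rot: [0.0, -0.173, 0.985, -0.001]
ft_force: [0.4, -0.3, -3.7]
grip_width: 0.0371
```

Emit:
apply_moves(increments=[0,0,0,0,0,0,-0.05,0,0,0,-0.05,0,0,0,-0.1,0,0,0,-0.1,0,0,0,-0.1,0,0,0,-0.1,0,0,0,-0.1,0,0,0,-0.1,0,0,0,-0.1,0])

```text
t: 12.17
position: [0.5743, -0.0354, 0.2806]
tool_rot: [0.0, -0.173, 0.985, -0.001]
ft_force: [-0.0, 0.6, -1.8]
grip_width: 0.0376
```

Emit:
apply_moves(increments=[0,0,-0.03,0,0,0,-0.03,0,0,0,-0.03,0,0,0,-0.03,0,0,0,-0.03,0,0,0,-0.03,0,0,0,-0.03,0,0,0,-0.03,0,0,0,-0.03,0,0,0,-0.03,0], gripper=0)

```text
t: 13.0
position: [0.5744, -0.0354, 0.2803]
tool_rot: [0.001, -0.173, 0.985, -0.001]
ft_force: [0.3, -1.0, 0.1]
grip_width: 0.0856
```

Emit:
apply_moves(increments=[0,0,0,0,0,0,0.5,0,0,0,2,0,0,0,4,0,0,0,6,0,0,0,8,0,0,0,10,0,0,0,12,0,0,0,12.4,0,0,0,12.4,0])

```text
t: 13.83
position: [0.5748, -0.0354, 0.4062]
tool_rot: [0.003, -0.173, 0.985, -0.001]
ft_force: [0.3, 1.2, -0.5]
grip_width: 0.0853
```

```bash
python3 - <<'E'
from h import *
s=telemetry.get_state();print(s['position'],s['tool_rot'],s['ft_force'])
b,_=snap('side','t3s.png')
d,_=snap('scene','t3c.png')
cv2.imwrite('pics/t3.png',np.hstack([cv2.resize(d[150:300,150:350],(400,300)),cv2.resize(b[120:270,130:330],(400,300))]))
E
```

```text
[ 0.57476154 -0.03542553  0.40624307] [ 0.00254992 -0.1734632   0.98483609 -0.00137262] [ 0.30677268  1.2020376  -0.47841802]
```

View pics/t3.png

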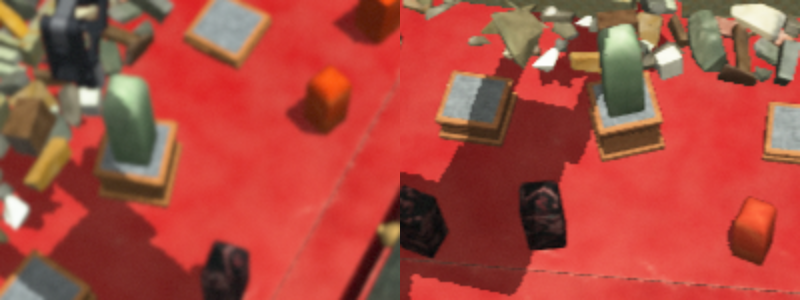

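The tall blank stands on the high plinth. Next the medium one.

Emit:
apply_moves(increments=[-2.5,1.2,0,-0.03,-5,2.4,0,-0.06,-7.5,3.6,0,-0.09,-10,4.8,0,-0.12,-12,5.7,0,-0.15,-13.2,6.2,0,-0.15,-13.2,6.2,-2,-0.15,-13.2,6.2,-4,-0.15,-13.2,6.2,-6,-0.15,-13.2,6.2,-6,-0.15])

```text
t: 14.77
position: [0.4401, 0.0267, 0.3397]
tool_rot: [-0.004, -0.1, 0.995, -0.0]
ft_force: [-1.2, -0.2, 0.0]
grip_width: 0.0857
```

```bash
python3 - <<'E'
from h import *
im,c=snap('wrist','u1.png');s=telemetry.get_state();print(s['position'],s['tool_rot'])
for g in [.06]:print(proj(c,[*s['position'][:2],g]),proj(c,[.4426,.027,g]))
E
```

```text
[0.44090571 0.02662168 0.34132713] [-3.13579550e-03 -9.94785353e-02  9.95034748e-01 -1.92769270e-04]
[282.91052627 209.43199686] [282.96330647 211.83132577]
```

View pics/u1.png

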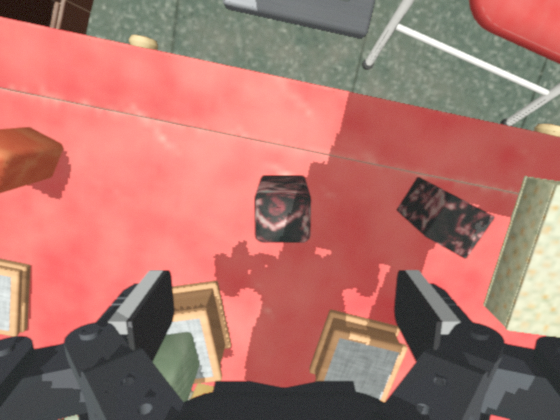

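Emit:
apply_moves(increments=[0.1,0,-2,0,0.1,0,-4,0,0.1,0,-6,0,0.1,0,-8,0,0.1,0,-10,0,0.1,0,-12,0,0.1,0,-13,0,0.1,0,-13.7,0,0.1,0,-14,0,0.1,0,-14,0])

```text
t: 15.65
position: [0.4425, 0.0265, 0.2013]
tool_rot: [-0.003, -0.1, 0.995, -0.0]
ft_force: [-0.3, -0.6, 0.8]
grip_width: 0.0854
```

Emit:
apply_moves(increments=[0,0,0,0,0,0,0,0,0,0,0,0,0,0,0,0,0,0,0,0,0,0,0,0,0,0,0,0,0,0,0,0,0,0,0,0,0,0,0,0], gripper=255, grip_force=50)

```text
t: 16.48
position: [0.4428, 0.0265, 0.202]
tool_rot: [-0.002, -0.1, 0.995, -0.0]
ft_force: [-0.2, -0.5, 5.7]
grip_width: 0.0378
```

Emit:
apply_moves(increments=[0,0,0,0,0,0,0,0,0,0,0,0,0,0,0,0,0,0,0,0,0,0,0,0,0,0,0,0,0,0,0.2,0,0,0,0.5,0,0,0,1,0])

```text
t: 17.32
position: [0.4425, 0.0265, 0.2117]
tool_rot: [-0.003, -0.1, 0.995, -0.0]
ft_force: [-0.3, 0.3, -2.3]
grip_width: 0.0375
```

Emit:
apply_moves(increments=[0,0,2,0,0,0,4,0,0,0,6,0,1.5,1,8,0,4,2.9,8,-0.06,6.5,4.7,8,-0.12,9,6.5,8,-0.18,11.5,8.3,8,-0.24,12.8,9.3,8,-0.265,13.3,9.5,8,-0.265])

```text
t: 18.15
position: [0.578, 0.1234, 0.292]
tool_rot: [-0.002, 0.032, 0.999, 0.001]
ft_force: [-0.1, 0.7, -2.4]
grip_width: 0.0378
```

Emit:
apply_moves(increments=[0,0,0,0,0,0,0,0,0,0,0,0,0,0,0,0,0,0,0,0,0,0,0,0,0,0,0,0,0,0,0,0,0,0,0,0,0,0,0,0])

```text
t: 18.98
position: [0.578, 0.1233, 0.292]
tool_rot: [-0.002, 0.032, 0.999, 0.001]
ft_force: [-0.0, -0.6, -2.6]
grip_width: 0.0374
```

```bash
python3 - <<'E'
from h import *
im,c=snap('wrist','u2.png');s=telemetry.get_state();print(s['position'],s['tool_rot'],s['ft_force'])
b,_=snap('side','u2s.png')
cv2.imwrite('pics/u2c.png',np.hstack([cv2.resize(im,(400,300)),cv2.resize(b[120:270,80:280],(400,300))]))
E
```

```text
[0.57798395 0.12338489 0.29200798] [-1.63432261e-03  3.23962744e-02  9.99473462e-01  7.80955753e-04] [ 0.16908884  1.13183388 -3.04866496]
```

View pics/u2c.png

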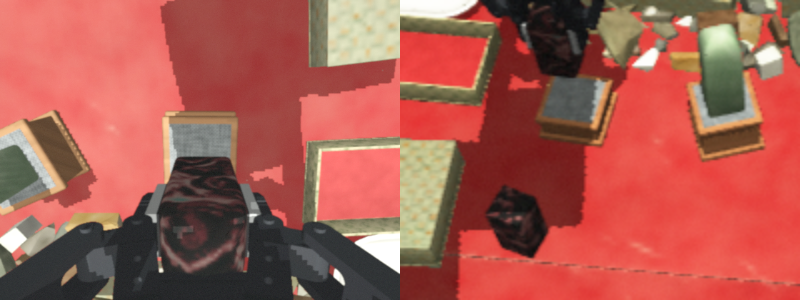

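The medium blank is upright and aligned over the mid plinth. Correcting by (−2.5, −1.5) mm and lowering 5.6 cm.

Emit:
apply_moves(increments=[-0.2,-0.1,-1,0,-0.25,-0.15,-2,0,-0.25,-0.15,-3,0,-0.25,-0.15,-4,0,-0.25,-0.15,-4.6,0,-0.25,-0.15,-5,0,-0.25,-0.15,-5.2,0,-0.25,-0.15,-5.4,0,-0.25,-0.15,-5.5,0,-0.25,-0.15,-5.5,0])

```text
t: 19.92
position: [0.5757, 0.122, 0.2371]
tool_rot: [-0.001, 0.032, 0.999, 0.001]
ft_force: [-0.1, -1.1, -2.6]
grip_width: 0.0374
```

Emit:
apply_moves(increments=[0,0,0,0,0,0,-0.05,0,0,0,-0.05,0,0,0,-0.1,0,0,0,-0.1,0,0,0,-0.1,0,0,0,-0.1,0,0,0,-0.1,0,0,0,-0.1,0,0,0,-0.1,0])

```text
t: 20.75
position: [0.5757, 0.1219, 0.2361]
tool_rot: [-0.001, 0.032, 0.999, 0.001]
ft_force: [0.1, -0.0, -3.3]
grip_width: 0.0377
```

Emit:
apply_moves(increments=[0,0,0,0,0,0,-0.05,0,0,0,-0.05,0,0,0,-0.1,0,0,0,-0.1,0,0,0,-0.1,0,0,0,-0.1,0,0,0,-0.1,0,0,0,-0.1,0,0,0,-0.1,0])

```text
t: 21.58
position: [0.5756, 0.1219, 0.236]
tool_rot: [-0.001, 0.032, 0.999, 0.001]
ft_force: [-2.0, -0.2, 5.4]
grip_width: 0.0377
```

Contact: the force rose to +5 N and z stopped at 0.236, as expected. Releasing.

Emit:
apply_moves(increments=[0,0,0,0,0,0,0,0,0,0,0,0,0,0,0,0,0,0,0,0,0,0,0,0,0,0,0,0,0,0,0,0,0,0,0,0,0,0,0,0], gripper=0)

```text
t: 22.42
position: [0.5756, 0.1219, 0.236]
tool_rot: [-0.001, 0.032, 0.999, 0.001]
ft_force: [0.4, -0.8, -0.6]
grip_width: 0.0856
```

Emit:
apply_moves(increments=[0,0,0,0,0,0,0.5,0,0,0,2,0,0,0,4,0,0,0,7,0,0,0,10,0,0,0,13,0,0,0,16,0,0,0,17,0,0,0,17,0])

```text
t: 23.25
position: [0.5765, 0.1221, 0.4099]
tool_rot: [0.003, 0.032, 0.999, 0.001]
ft_force: [0.4, 0.1, -0.4]
grip_width: 0.0857
```

```bash
python3 - <<'E'
from h import *
s=telemetry.get_state();print(s['position'],s['tool_rot'],s['ft_force'])
b,_=snap('side','u3s.png')
d,_=snap('scene','u3c.png')
cv2.imwrite('pics/u3.png',np.hstack([cv2.resize(d[200:350,100:300],(400,300)),cv2.resize(b[120:270,100:300],(400,300))]))
E
```

```text
[0.57649709 0.12206441 0.40993277] [0.00274312 0.0323385  0.9994721  0.00148668] [ 0.44388308  0.09645856 -0.43262832]
```

View pics/u3.png

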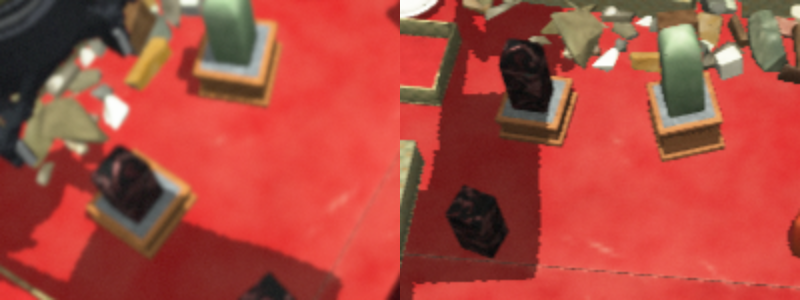

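Medium stands on the mid plinth. Next the short blank.

Emit:
apply_moves(increments=[-1.5,-3.4,0,-0.04,-3,-6.8,0,-0.08,-4.5,-10.2,0,-0.12,-6,-13.6,0,-0.16,-7.5,-17,0,-0.2,-9,-20.4,0,-0.24,-10.5,-23.8,0,-0.25,-12,-27.2,0,-0.25,-12.9,-29.2,0,-0.25,-12.9,-29.9,0,-0.25])

```text
t: 24.18
position: [0.4438, -0.1793, 0.4031]
tool_rot: [-0.004, 0.158, 0.987, 0.001]
ft_force: [-0.3, 0.9, -0.3]
grip_width: 0.0854
```

Emit:
apply_moves(increments=[0,0,-1,0,0,0,-3,0,0,0,-5,0,0,0,-7,0,0,0,-8,0,0,0,-8,0,0,0,-8,0,0,0,-8,0,0,0,-8,0,0,0,-8,0])

```text
t: 25.02
position: [0.4442, -0.1793, 0.3239]
tool_rot: [-0.003, 0.158, 0.987, 0.001]
ft_force: [0.4, -0.1, -0.2]
grip_width: 0.0852
```

```bash
python3 - <<'E'
from h import *
im,c=snap('wrist','v1.png');s=telemetry.get_state();print(s['position'],s['tool_rot'])
for g in [.05]:print(proj(c,[*s['position'][:2],g]),proj(c,[.4478,-.1766,g]))
E
```

```text
[ 0.44407605 -0.17931727  0.32385602] [-3.30144770e-03  1.58424079e-01  9.87365226e-01  9.06614530e-04]
[282.71121635 212.98078443] [288.23721395 216.78327149]
```

View pics/v1.png

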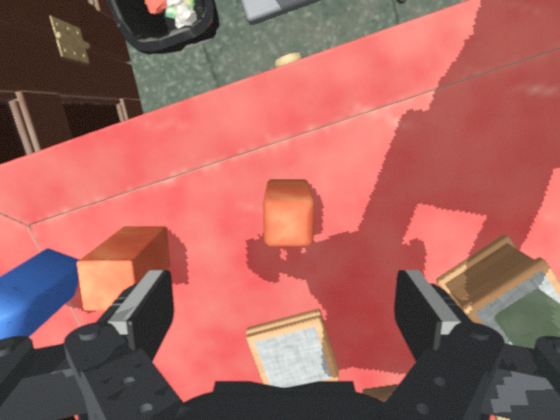

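The short blank is square to the jaws, at (289,213). Shifting (+3.7, +2.7) mm, lowering and gripping.

Emit:
apply_moves(increments=[0.2,0.15,0,0,0.37,0.27,-2,0,0.37,0.27,-4,0,0.37,0.27,-6,0,0.37,0.27,-8,0,0.37,0.27,-10,0,0.37,0.27,-12,0,0.37,0.27,-12.9,0,0.37,0.27,-13.3,0,0.37,0.27,-13.3,0])

```text
t: 25.9
position: [0.4479, -0.1766, 0.1905]
tool_rot: [-0.004, 0.158, 0.987, 0.001]
ft_force: [0.4, 0.3, 0.3]
grip_width: 0.0858
```

Emit:
apply_moves(increments=[0,0,0,0,0,0,0,0,0,0,0,0,0,0,0,0,0,0,0,0,0,0,0,0,0,0,0,0,0,0,0,0,0,0,0,0,0,0,0,0], gripper=255, grip_force=50)

```text
t: 26.73
position: [0.4482, -0.1768, 0.1914]
tool_rot: [-0.003, 0.158, 0.987, 0.001]
ft_force: [-1.4, -0.0, 6.3]
grip_width: 0.0323
```

Emit:
apply_moves(increments=[0,0,0,0,0,0,0,0,0,0,0,0,0,0,0,0,0,0,0,0,0,0,0,0,0,0,0,0,0,0,0.2,0,0,0,0.5,0,0,0,1,0])

```text
t: 27.57
position: [0.448, -0.1767, 0.2011]
tool_rot: [-0.004, 0.158, 0.987, 0.001]
ft_force: [-0.6, 0.2, -2.7]
grip_width: 0.0327
```

Emit:
apply_moves(increments=[0,0,2,0,0,0,4,0,0,0,6,0,1.5,-0.4,6,0.05,4,-1.2,6,0.1,6.5,-2,6,0.16,9,-2.7,6,0.22,11.5,-3.5,6,0.28,12.8,-3.8,6,0.31,13.2,-3.9,6,0.31])

```text
t: 28.4
position: [0.5826, -0.2165, 0.2614]
tool_rot: [-0.002, 0.004, 1.0, -0.0]
ft_force: [0.5, -0.7, -2.9]
grip_width: 0.0325
```

Emit:
apply_moves(increments=[0,0,0,0,0,0,0,0,0,0,0,0,0,0,0,0,0,0,0,0,0,0,0,0,0,0,0,0,0,0,0,0,0,0,0,0,0,0,0,0])

```text
t: 29.23
position: [0.5826, -0.2166, 0.2614]
tool_rot: [-0.002, 0.004, 1.0, -0.0]
ft_force: [0.8, 0.3, -2.0]
grip_width: 0.0323
```

```bash
python3 - <<'E'
from h import *
im,c=snap('wrist','v2.png');s=telemetry.get_state();print(s['position'],s['tool_rot'],s['ft_force'])
b,_=snap('side','v2s.png')
cv2.imwrite('pics/v2c.png',np.hstack([cv2.resize(im,(400,300)),cv2.resize(b[120:270,230:430],(400,300))]))
E
```

```text
[ 0.58261999 -0.21656348  0.26143688] [-2.01483338e-03  3.63858159e-03  9.99991323e-01 -2.35940821e-04] [ 0.58854312 -0.08741443 -2.29795108]
```

View pics/v2c.png

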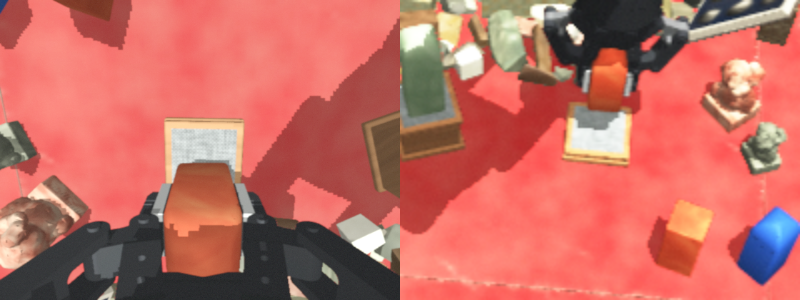

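Emit:
apply_moves(increments=[0,0,-1,0,0,0,-2,0,0,0,-3,0,0,0,-4,0,0,0,-4.5,0,0,0,-4.9,0,0,0,-5.1,0,0,0,-5.3,0,0,0,-5.4,0,0,0,-5.4,0])

```text
t: 30.17
position: [0.5828, -0.2166, 0.2077]
tool_rot: [-0.002, 0.004, 1.0, -0.0]
ft_force: [-0.5, 0.3, -2.9]
grip_width: 0.0327
```

Emit:
apply_moves(increments=[0,0,0,0,0,0,-0.05,0,0,0,-0.05,0,0,0,-0.1,0,0,0,-0.1,0,0,0,-0.1,0,0,0,-0.1,0,0,0,-0.1,0,0,0,-0.1,0,0,0,-0.1,0])

```text
t: 31.0
position: [0.5829, -0.2167, 0.2074]
tool_rot: [-0.001, 0.004, 1.0, -0.001]
ft_force: [-2.5, 0.4, 5.8]
grip_width: 0.0324
```

Contact at the expected height. Releasing and rising.

Emit:
apply_moves(increments=[0,0,0,0,0,0,0,0,0,0,0,0,0,0,0,0,0,0,0,0,0,0,0,0,0,0,0,0,0,0,0,0,0,0,0,0,0,0,0,0], gripper=0)

```text
t: 31.83
position: [0.5829, -0.2167, 0.2074]
tool_rot: [-0.001, 0.004, 1.0, -0.001]
ft_force: [0.1, 0.5, -0.5]
grip_width: 0.0853
```

Emit:
apply_moves(increments=[0,0,0,0,0,0,0.5,0,0,0,2,0,0,0,4,0,0,0,7,0,0,0,10,0,0,0,13,0,0,0,16,0,0,0,19,0,0,0,20,0])

```text
t: 32.67
position: [0.5837, -0.217, 0.4132]
tool_rot: [0.003, 0.004, 1.0, -0.002]
ft_force: [1.4, 0.7, 1.0]
grip_width: 0.0857
```

Emit:
apply_moves(increments=[-1,2,0,0,-2,5,0,0,-4,8,0,0,-6,11,0,0,-8,14,0,0,-10,17,0,0,-12,19,0,0,-13,20,0,0,-13,20,0,0,-13,20,0,0])

```text
t: 33.5
position: [0.4537, -0.0169, 0.4134]
tool_rot: [0.003, 0.003, 1.0, -0.003]
ft_force: [-0.0, -0.3, 0.1]
grip_width: 0.0852
```

```bash
python3 - <<'E'
from h import *
im,c=snap('wrist','f1.png');s=telemetry.get_state();print(s['t'],s['position'],s['tool_rot'],s['ft_force'])
b,_=snap('side','f2.png')
d,_=snap('scene','f3.png')
cv2.imwrite('pics/f.png',np.hstack([cv2.resize(d[90:390,130:390],(346,400)),cv2.resize(b[125:265,110:440],(450,191*1+209))]))
E
```

```text
33.55 [ 0.45452173 -0.01742887  0.41348596] [ 0.00354652  0.00339888  0.99998403 -0.00279395] [ 0.69871153 -0.34797366  0.26095295]
```

View pics/f.png

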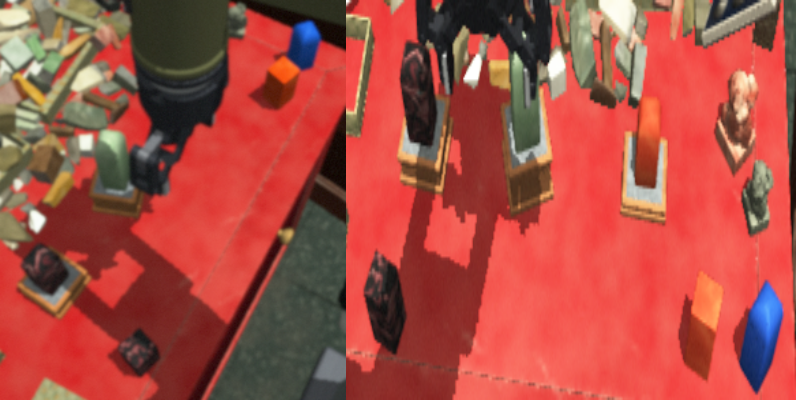

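View pics/f1.png

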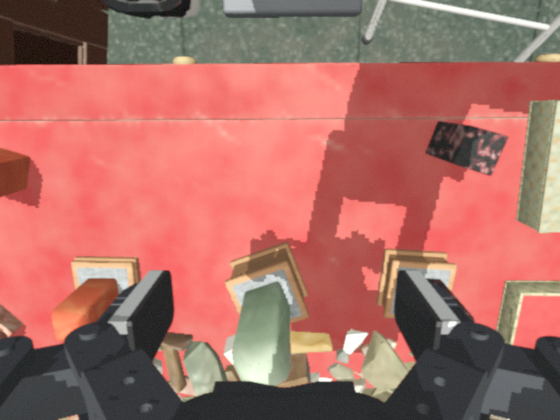

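All three stand on their plinths. As a last check, I'll compare the flat blanks with the first pictures and check centring by marking the expected base corners in the side view.

```bash
python3 - <<'E'
from m import *
a,c=load('side0');b,_=load('f2')
for n,(x,y,X,Y) in dict(flat_b=(118,205,160,255),flat_a=(355,212,390,262)).items():
    r=cv2.matchTemplate(b[y-8:Y+8,x-8:X+8],a[y:Y,x:X],cv2.TM_CCOEFF_NORMED);_,v,_,l=cv2.minMaxLoc(r);print(n,'px shift',l[0]-8,l[1]-8,round(v,3))
o=cv2.resize(b,None,fx=4,fy=4,interpolation=cv2.INTER_CUBIC)
for x,y,yaw,z,w,d in [(.5755,.1218,-.065,.034,34,38),(.5744,-.0357,.349,.052,34,38),(.5824,-.2159,-.007,.016,33,33)]:
    for W,D,col in ((w,d,(255,0,0)),(66,66,(0,255,0))):
        P=[]
        for sx,sy in ((-1,-1),(1,-1),(1,1),(-1,1)):
            p=np.array([sx*W,sy*D])/2000;R=np.array([[np.cos(yaw),-np.sin(yaw)],[np.sin(yaw),np.cos(yaw)]]);q=R@p
            P.append(proj(c,[x+q[0],y+q[1],z])*4+1.5)
        cv2.polylines(o,[np.int32(P)],True,col,1)
cv2.imwrite('pics/ov.png',o[500:860,560:1440][:, 20:820])
E
```

```text
flat_b px shift 0 0 0.834
flat_a px shift 0 0 0.982
```

View pics/ov.png

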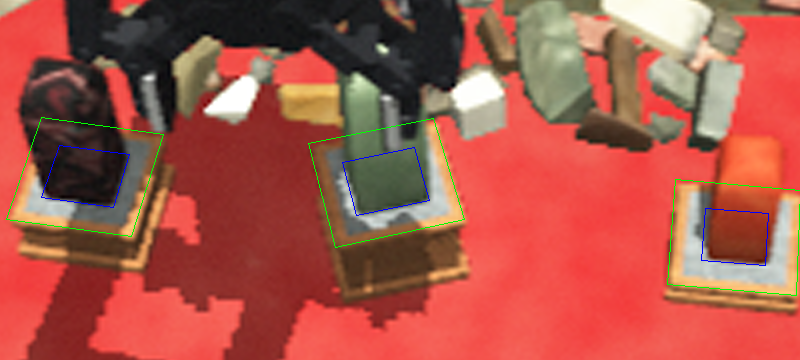

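The blank bases match the expected outlines and the plinth caps line up, within about 2 mm. The flats haven't moved and the gripper is clear. Handing in.

```bash
python3 -c "
from h import *
print(workorder.job_done(), telemetry.get_state()['t'])"
```

```text
the job is handed in; nothing more can be done
the job is handed in; nothing more can be done
```

I placed the three round-topped blanks on their plinths and handed the job in at about 34 s of the 86 s allowed. `job_done` gives no verdict. The tall green blank is on the high plinth, the medium dark one on the middle plinth and the short orange one on the low plinth.

**Placement:** In the last side view all three stand upright. Their bases match the expected centred, square outlines to about 2 mm. I judged that by eye, with the fingers partly covering the tall blank's upper part. At release, the heights at contact matched the plinth heights.

**Flat-topped blanks:** Both show 0 pixels of shift from the start image. The match for `flat_b` was weaker (0.83, against 0.98 for `flat_a`), probably because the robot's shadow falls on it. The gripper ended open and clear of everything, and no check failed.

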